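# Unclip the charged mixer battery

## Robot

A 6-joint arm with a two-finger parallel gripper is mounted at the origin on the work surface. World frame = base frame: x ahead of the robot, y to its left, z up, the work surface at z = 0. Lengths are in m, angles in rad, forces in N, time in s.
With the tool pointing down it reaches from about 0.275 to 0.725 m from the base axis. Payload 5.6 kg.
Tool frame: the origin (TCP) lies at the very end of the fingers, on their centre line; the grasp point (between the pads) lies 19 mm behind it; z points along the fingers, y is the direction in which the jaws open and shut (so a half turn about z gives the same grasp; the last joint's range is limited). The gripper opens to 85 mm and grips with 20 to 120 N. Pads are 22 mm wide; open, the fingers measure 114 mm over their backs; the gripper's body (76 mm by 85 mm) begins 54 mm behind the grasp point. The pads swing forward as they close: fully open they stand 13 mm farther back than shut.
Start: joints at [-0.969, 0.255, 0.108, 0, -1.424, -0.285], TCP at [0.171, -0.523, 0.231] pointing down, gripper open.
Joint ranges: [-2.95, 2.95], [-1.21, 1.97], [-1.09, 1.5], [-2.87, 1.71], [-2.94, -0.07], [-3.05, 3.05]. Speed limits (rad/s): [2.57, 2.57, 3.14, 3.14, 3.14, 3.14].

## Interface

Orientations are given as a rotation vector (axis times angle).
In Python, from bench import manip, viewer gives the robot as it stands.
- The arm moves only by the tool drive_tool, never from a script. Its argument "increments" is text: rows parted by semicolons, each of 6 numbers parted by spaces: the shift along the tool's x, y, z in mm, then the turn, a rotation vector about the tool's x, y, z in degrees. A call has 1 to 12 rows; each row is the pose to reach, as a shift and turn from the pose measured when the call began, along the tool's axes at that moment; what a row does not reach only later rows make up. A row lasts 1/10 s, in which the tool goes at most 50 mm and 8.59 degrees, less where a joint would pass 70% of its speed; a pose out of reach is approached as far as the arm can. A call with a gripper value outside its range is refused whole. "claw" is the closure, from -1 (fully open) to 1 (shut), set as the call begins (left out, the last holds). The fingers move at their own pace and stop on an object; the grip force is fixed at half the most. Time passes only in rows, so rows that repeat a pose let the fingers close. It gives the time, the measured TCP pose, the force and the opening at its end, in the units of the state.
- manip.get_state(): the state, without advancing time (a new reading comes with each control period).
- viewer.capture(name): name is "side" or "top"; returns a dict with "pixels" (384x512x3 uint8, red, green, blue), "camera_matrix" (3x3 intrinsics, pixels), "R" (3x3) and "t" (3): a world point X has camera coordinates R X + t. Camera axes: x right, y down, z forward; pixel columns grow to the right and rows downward; lengths in m; the calibration is good to about 2 mm. A picture is of the moment at which its call begins. There is no depth.
- manip.sign_off(): hands the job in, once; it reports no verdict.
The state is a dict: "clock": time; "qpos": joint angles; "joint_velocities": joint speeds; "joint_torque": joint torques, N m; "tcp_pos": TCP position; "tcp_rot": TCP orientation; "force": force on the tool from outside, world axes, zero at the start; "ft_torque": the same for the moment, N m; "grip_width": finger opening in m.
Only numpy, scipy, OpenCV 4.12 (cv2) and the standard library are available. Lean on these libraries where they do the work, as an engineer would, in place of code of your own. Each camera call takes 0.05 s, during which the arm holds its last target. There are 200 camera calls.

## Task

The battery for the glaze mixer is charged: in the charger with the green light, the pack stands a little proud and its catches are hooked, so push it fully home to unhook them, then squeeze its two orange side tabs together, draw the pack out along its slope without dragging or lifting the charger, and stand it gently upright on the floor of the wooden tray, then let go. Leave the charger with the amber light, its battery and the pots where they are.

Things in the scene. Friction and masses are not known exactly. Their poses are not given: they have to be found in the camera images.
- green_pack_tabs (a point): The battery pack to take: blue and black, 60 x 47 x 115 mm (its x, y, z), 0.38 to 0.58 kg, snapped into the green-lit charger, an orange ribbed tab on its +y and -y sides. This point: on the pack's middle axis, midway between the tabs, 82 mm above its underside. z runs along the pack to its free top end, y from tab to tab.
- green_pack: The same pack; origin at the centre of its underside, same axes. It stands 3 to 5 mm proud on a stiff contact block that gives way at about 10 N and then stays down. While proud, hooks on the tabs' catches stop the tabs after about 2 mm. Pushed home along its axis, both tabs press fully, and only while both are held pressed does it slide out along its z.
- green_pack_left (a joint): Inward travel of that pack's left (+y) orange tab, m: 0 free, 0.007 fully pressed; it springs back, 4 N to start, 12 N fully pressed. A tab is 34 mm wide (pack x), 48 mm long (58 to 106 mm above the underside); outer faces of the two 65 mm apart free, 51 mm pressed. A pack still latched (a tab pressed under 6.5 mm) lifts the charger.
- green_pack_right (a joint): The same for its right (-y) tab.
- green_charger_socket (a point): Charger with the GREEN light bar: grey base 175 x 110 x 16 mm, loose on the table, 1.6 kg, its black socket leaning 28 degrees from vertical to the front (-x). This point: centre of the socket floor, 42 mm above the table, 12 mm behind the base's centre; charger's axes, z up. Light bar on the rear (+x) end. The socket holds the pack's lower 50 mm (65 mm at the front).
- amber_pack_tabs (a point): The other battery pack, the same in every way, in the other charger, still charging: leave it alone. Its point lies as on the first pack.
- amber_charger_socket (a point): The charger with the AMBER light bar, otherwise the same as the green one: leave it alone. Same point and axes.
- tray_in (a point): The wooden tray, fixed to the table, 170 x 150 mm outside (its x, y), 28 mm high, walls 8 mm, so 154 x 134 mm inside. This point is the centre of its inner floor, 8 mm above the table; z up.
- tray: The same tray; origin at the centre of its underside.
- jug: A brown stoneware jug, 92 mm across and 125 mm high, with a handle; origin under its foot. Bystander.
- bowl: A small ochre bowl, 104 mm across and 45 mm high; origin under its foot. Bystander.
- mug: A honey-coloured mug, 76 mm across and 90 mm high; origin under its foot. Bystander.
Things that resemble listed ones, but are neither listed nor needed, are in the scene too. Leave any red or turquoise look-alike of the green_pack alone.

How it is judged:
By the outcome, as a careful person would: the job done as asked, in the order asked, and still so for the second after the job is handed in, with the robot touching nothing.
It also fails if it takes over 61 s, if anything falls off the work surface, if the arm or the gripper's body presses on something with over 40 N, if the wrist force passes 120 N, or if a joint passes its speed limit or range.

## Working session

There is one attempt and no reset: what is moved stays moved. The work goes in short steps, Python scripts to look and compute and a tool call to move; the robot and the scene stay as the last step left them, time stands still between calls to the robot, and variables do not carry over. Pictures are saved under pics/ and viewed, about 8 in all and at most 12, crops included, and the job is handed in when it is done.

Besides the shell and the picture viewer there is one more tool, called after "Emit:" as name(argument=value, ...), one argument or row to a line, values as JSON. drive_tool: Moves the arm, as the interface text tells. Its arguments: {"type":"object","properties":{"increments":{"type":"string"},"claw":{"type":"number"}},"required":["increments"]}

```bash
ls; mkdir -p pics
cat > h.py <<'E'
import numpy as np, cv2
from bench import manip, viewer
from scipy.spatial.transform import Rotation as Ro
def cap(n,f):
    c=viewer.capture(n); cv2.imwrite(f'pics/{f}.png',c['pixels'][:,:,::-1]); np.savez(f'pics/{f}.npz',**c); return c
def ray(c,uv):
    d=np.linalg.inv(c['camera_matrix'])@np.array([uv[0],uv[1],1.]); R=np.array(c['R']); return -R.T@c['t'], R.T@d
def onplane(c,uv,z):
    o,d=ray(c,uv); return o+d*(z-o[2])/d[2]
def tri(c1,u1,c2,u2):
    A=[];b=[]
    for c,u in((c1,u1),(c2,u2)):
        o,d=ray(c,u); d/=np.linalg.norm(d); P=np.eye(3)-np.outer(d,d); A.append(P); b.append(P@o)
    A=np.vstack(A);b=np.hstack(b); x,*_=np.linalg.lstsq(A,b,rcond=None); return x, np.linalg.norm(A@x-b)
def proj(c,X):
    p=c['camera_matrix']@(np.array(c['R'])@np.array(X)+c['t']); return p[:2]/p[2]
E
python3 - <<'E'
from h import *
a=cap('side','s0');b=cap('top','t0')
for c in(a,b): print(c['camera_matrix'].round(1).tolist(),ray(c,(256,192)))
im=[cv2.resize(x['pixels'][:,:,::-1],(800,600),interpolation=cv2.INTER_CUBIC) for x in(a,b)]
cv2.imwrite('pics/s0b.png',im[0]);cv2.imwrite('pics/t0b.png',im[1])
s=manip.get_state();print(s)
E
```

```text
pics
[[464.2, 0.0, 256.9], [0.0, 464.2, 192.6], [0.0, 0.0, 1.0]] (array([0.09973241, 0.87701623, 0.70305218]), array([ 0.45113896, -0.71150642, -0.53873677]))
[[347.2, 0.0, 264.0], [0.0, 347.2, 184.8], [0.0, 0.0, 1.0]] (array([0.53842583, 0.0884375 , 1.05822427]), array([ 0.03255297,  0.03424163, -0.99936552]))
{'clock': 0.1, 'qpos': array([-9.69382721e-01,  2.55708399e-01,  1.07173462e-01, -3.90929893e-04,
       -1.42387782e+00, -2.84623121e-01]), 'joint_velocities': array([-0.00113218, -0.00169313,  0.00364558,  0.00156574,  0.00209246,
       -0.00150025]), 'joint_torque': array([-1.98954775e-03, -3.87607491e+01,  2.38473004e+01,  5.37781656e+00,
       -3.79422956e-03, -1.06798743e-05]), 'tcp_pos': array([ 0.17126745, -0.52221941,  0.23049578]), 'tcp_rot': array([ 4.95391564e-01, -3.10193915e+00, -2.55404528e-03]), 'force': array([-0.16668408,  0.27187494, -0.32204373]), 'ft_torque': array([-0.01470308,  0.01045299,  0.02131652]), 'grip_width': 0.08553450514543862}
```

View pics/s0b.png

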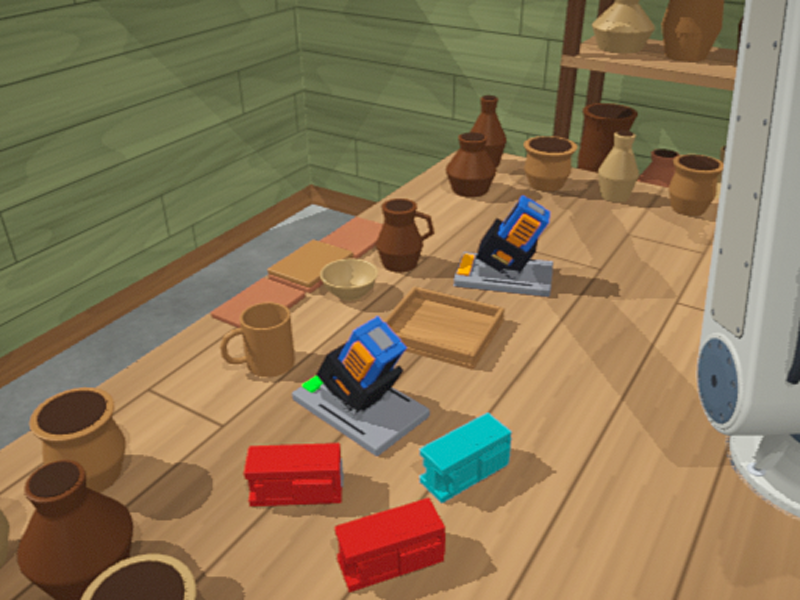

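View pics/t0b.png

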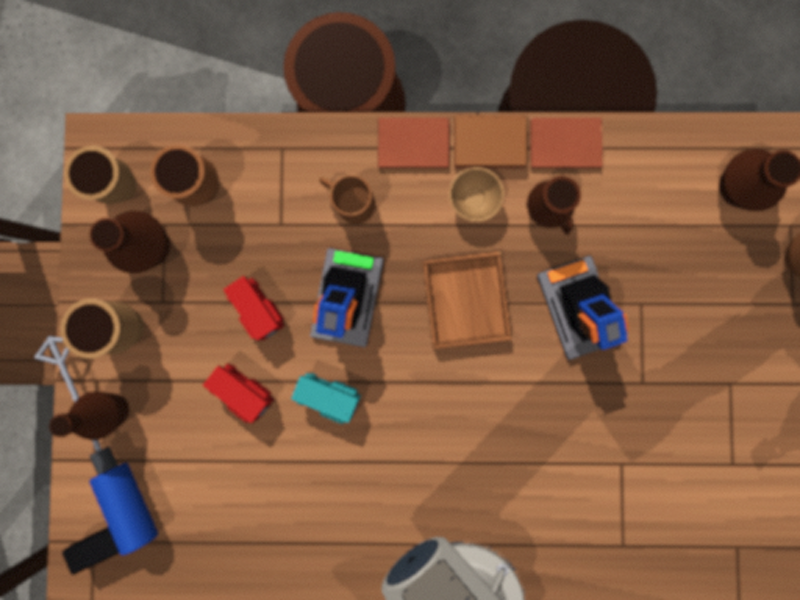

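Run:
```python
from h import *
a=dict(np.load('pics/s0.npz'));b=dict(np.load('pics/t0.npz'))
s=manip.get_state()
for c in(a,b): print('tcp px',proj(c,s['tcp_pos']),'base',proj(c,[0,0,0]))
A=a['pixels'][195:295,180:280,::-1];B=b['pixels'][150:230,190:270,::-1]
A=cv2.resize(A,(400,400),interpolation=cv2.INTER_CUBIC);B=cv2.resize(B,(400,400),interpolation=cv2.INTER_CUBIC)
cv2.imwrite('pics/c0.png',np.hstack([A,B]))
```

```text
tcp px [504.7252285   97.01611361] base [524.63310423 298.15005783]
tcp px [532.43780542 363.8492861 ] base [297.23944828 385.7721781 ]
```

View pics/c0.png

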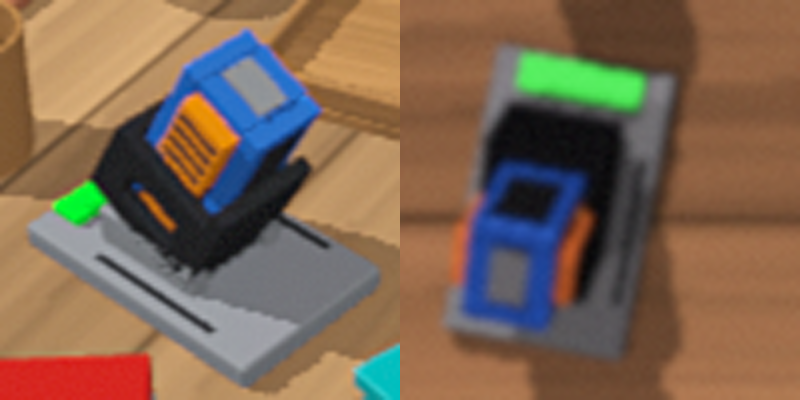

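```bash
cat > m.py <<'E'
from h import *
def quad(c,box,z):
    x0,y0,x1,y1=box; im=c['pixels'][y0:y1,x0:x1]; im=cv2.resize(im,None,fx=8,fy=8,interpolation=cv2.INTER_CUBIC)
    h=cv2.cvtColor(im,cv2.COLOR_RGB2HSV).astype(int)
    g=((h[...,1]<50)&(h[...,2]>60)).astype(np.uint8)
    lit=((h[...,0]>45)&(h[...,0]<75)&(h[...,1]>120)&(h[...,2]>120)).astype(np.uint8)
    m=g|lit
    m=cv2.morphologyEx(m,cv2.MORPH_OPEN,np.ones((9,9)))
    cs,_=cv2.findContours(m,cv2.RETR_EXTERNAL,cv2.CHAIN_APPROX_NONE); 
    P=np.vstack([k for k in cs if cv2.contourArea(k)>1500])
    q=cv2.approxPolyN(cv2.convexHull(P),4,ensure_convex=True).reshape(-1,2)
    M=cv2.moments(lit,True); l=np.array([M['m10'],M['m01']])/M['m00']
    f=lambda p:(p+.5)/8-.5+np.array([x0,y0])
    return f(q.astype(float)),f(l)
E
python3 - <<'E'
from m import *
a=dict(np.load('pics/s0.npz'));b=dict(np.load('pics/t0.npz'))
q,l=quad(b,(195,150,255,230),.016); print(q.round(1),l)
W=np.array([onplane(b,p,.016) for p in q]);print(W.round(4), np.linalg.norm(W-np.roll(W,1,0),axis=1))
print('centre',W.mean(0),'light top@.02',onplane(b,l,.02))
for i in range(4):
    d=W[i]-W[i-1]; print(np.degrees(np.arctan2(d[1],d[0])))
# side base corners by eye (crop/4+offset): left, near, right
for p in((30,228),(245,365),(380,272)):
    uv=np.array([180+p[0]/4,195+p[1]/4]); print('side',onplane(a,uv,.016))
# label triangulation
h=[]
for c,(x0,y0,x1,y1) in((a,(230,205,255,228)),(b,(205,195,220,213))):
    im=c['pixels'][y0:y1,x0:x1]; v=cv2.cvtColor(im,cv2.COLOR_RGB2HSV).astype(int); m=((v[...,1]<60)&(v[...,2]>80)).astype(np.uint8)
    n,lab,st,ce=cv2.connectedComponentsWithStats(m); k=1+st[1:,4].argmax(); h.append(ce[k]+[x0,y0]); print(st[k],h[-1])
print('label',tri(a,h[0],b,h[1]))
E
```

```text
[[233.7 221.6]
 [198.1 215.3]
 [209.2 158.3]
 [245.3 164.6]] [226.00603361 165.92707034]
[[0.4837 0.1905 0.016 ]
 [0.5019 0.2976 0.016 ]
 [0.6738 0.2662 0.016 ]
 [0.6551 0.1568 0.016 ]] [0.17468555 0.10861599 0.17475188 0.11101779]
centre [0.57863069 0.22777865 0.016     ] light top@.02 [0.6503896  0.21459704 0.02      ]
168.87012255033696
80.3384018013734
-10.3417153443926
-99.71907659988892
side [0.67233241 0.26779455 0.016     ]
side [0.50663111 0.29455989 0.016     ]
side [0.4835118 0.1945528 0.016    ]
[  6   5  15  14 110] [243.1        216.18181818]
[ 3  5  7 11 61] [211.19672131 204.90163934]
label (array([0.53511282, 0.23741695, 0.14986124]), np.float64(0.0020325861316337107))
```

Candidates: the green-lit charger's pack (side ≈ 236,225, top ≈ 213,197) and the amber-lit one's (side ≈ 330,150, top ≈ 380,205). The red and turquoise blocks are decoys. The crop shows the blue pack with orange tabs and a green bar behind it, so that is the one to take.

```bash
cat >> h.py <<'E'
yaw=np.radians(-10.2); C=np.array([.5788,.2280,0])
ex=np.array([np.cos(yaw),np.sin(yaw),0]); ey=np.array([-ex[1],ex[0],0]); t=np.radians(28); ez=np.array([0,0,1.])
pz=-np.sin(t)*ex+np.cos(t)*ez; px=np.cos(t)*ex+np.sin(t)*ez
S=C+.012*ex+.042*ez
Rt=np.c_[px,-ey,-pz]
def inc(p,R):
    s=manip.get_state(); R0=Ro.from_rotvec(s['tcp_rot']).as_matrix()
    return (R0.T@(p-s['tcp_pos'])*1000).round(1).tolist(), np.degrees(Ro.from_matrix(R0.T@R).as_rotvec()).round(2).tolist()
def pk(): # tcp in pack frame (home), mm
    s=manip.get_state(); d=s['tcp_pos']-S; return (np.array([d@px,d@ey,d@pz])*1000).round(1)
E
python3 - <<'E'
from h import *
a=dict(np.load('pics/s0.npz'));b=dict(np.load('pics/t0.npz'))
print(S,'pred label px',proj(a,S+.119*pz),proj(b,S+.119*pz))
# up first, target hover
print(inc(S+.190*pz,Rt))
print('up only', inc(manip.get_state()['tcp_pos']+[.0,0,.1],np.eye(3)))
# tray
c=b; im=c['pixels']; 
q=np.array([[424,262],[502,252],[512,342],[436,350]])*.64
W=np.array([onplane(b,p,.028) for p in q]);print('tray',W.round(3),W.mean(0),np.linalg.norm(W-np.roll(W,1,0),axis=1))
E
```

```text
[0.59061035 0.22587498 0.042     ] pred label px [244.06087945 216.86605832] [211.71636363 204.23409895]
([-553.0, 622.6, 21.7], [36.87, 9.42, -147.71])
up only ([0.0, 0.2, -100.0], [-28.38, 177.73, 0.15])
tray [[ 0.645  0.078  0.028]
 [ 0.664 -0.07   0.028]
 [ 0.493 -0.088  0.028]
 [ 0.478  0.055  0.028]] [ 0.56991564 -0.00620526  0.028     ] [0.16848101 0.14980467 0.17168449 0.14425992]
```

Emit:
drive_tool(
  increments="0 0 -80 0 0 0; 0 0 -80 0 0 0; -276 311 -80 18 5 -74; -276 311 -80 18 5 -74; -276 311 -80 18 5 -74; -276 311 -80 18 5 -74; -276 311 -80 18 5 -74; -276 311 -80 18 5 -74; -276 311 -80 18 5 -74; -276 311 -80 18 5 -74; -276 311 -80 18 5 -74; -276 311 -80 18 5 -74",
  claw=1,
)

```text
clock: 1.3
tcp_pos: [0.3372, -0.1381, 0.3104]
tcp_rot: [2.237, -2.109, 0.466]
force: [-0.8, -0.5, -0.2]
grip_width: -0.0
```

Run:
```python
from h import *
s=manip.get_state();print(s['clock'],s['qpos'].round(2),s['tcp_pos'].round(3),s['grip_width'])
print(inc(S+.190*pz,Rt)); R0=Ro.from_rotvec(s['tcp_rot']).as_matrix(); print((R0.T@ez).round(2))
```

```text
1.3 [ 0.37 -0.34 -0.41  0.29 -1.41 -0.34] [ 0.337 -0.138  0.31 ] -1.2219284970535463e-05
([-386.7, -174.5, 42.3], [18.58, 5.16, -73.12])
[ 0.24 -0.18 -0.95]
```

Emit:
drive_tool(
  increments="-386 -174 10 18.6 5.2 -73; -386 -174 10 18.6 5.2 -73; -386 -174 10 18.6 5.2 -73; -386 -174 10 18.6 5.2 -73; -386 -174 10 18.6 5.2 -73; -386 -174 10 18.6 5.2 -73; -386 -174 10 18.6 5.2 -73; -386 -174 10 18.6 5.2 -73; -386 -174 10 18.6 5.2 -73; -386 -174 10 18.6 5.2 -73; -386 -174 10 18.6 5.2 -73; -386 -174 10 18.6 5.2 -73",
)

```text
clock: 2.5
tcp_pos: [0.4962, 0.247, 0.2408]
tcp_rot: [2.994, -0.275, 0.748]
force: [0.6, -0.0, -0.9]
grip_width: 0.0001
```

Run:
```python
from h import *
s=manip.get_state();print(s['clock'],s['qpos'].round(2),s['tcp_pos'].round(3),s['force'],pk())
print(inc(S+.160*pz,Rt))
```

```text
2.5 [ 1.01  0.03 -0.44  0.55 -0.99  0.09] [0.496 0.247 0.241] [ 0.58645311 -0.03691482 -0.91484438] [  8.    4.1 220.9]
([-8.0, 4.1, 60.9], [0.07, -0.05, -0.27])
```

Emit:
drive_tool(
  increments="-8 4 30 0 0 -0.3; -8 4 75 0 0 -0.3; -8 4 80 0 0 -0.3; -8 4 80 0 0 -0.3; -8 4 80 0 0 -0.3",
)

```text
clock: 3.0
tcp_pos: [0.5261, 0.2381, 0.1687]
tcp_rot: [2.995, -0.268, 0.751]
force: [0.6, 0.5, 0.1]
grip_width: -0.0004
```

Run:
```python
from h import *
a=cap('side','s1');b=cap('top','t1')
s=manip.get_state();print(s['clock'],s['force'],pk())
for c in(a,b):print(proj(c,s['tcp_pos']))
A=a['pixels'][165:265,190:290,::-1];B=b['pixels'][150:230,180:260,::-1]
cv2.imwrite('pics/c1.png',np.hstack([cv2.resize(x,(400,400),interpolation=cv2.INTER_CUBIC) for x in(A,B)]))
```

```text
3.1 [0.77482758 0.2520368  0.6656518 ] [  1.3   1.  142.8]
[247.10944405 210.28279348]
[209.21243633 208.03691137]
```

View pics/c1.png

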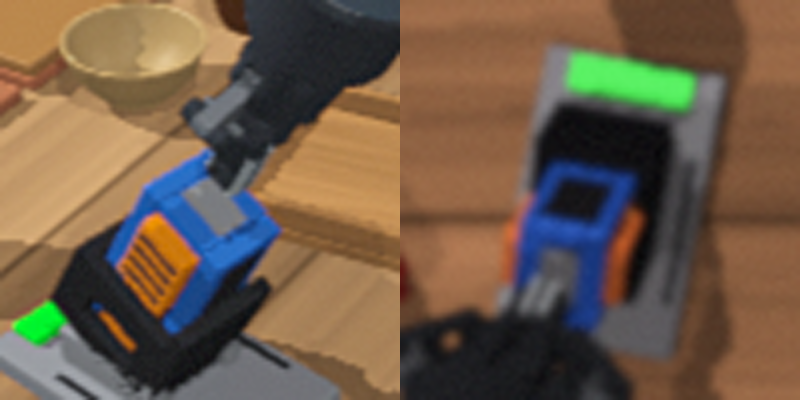

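Picture 4 shows the closed fingertips centred above the pack's top face, at side crop (235,190) and top crop (545,290). Next I push gently along the axis.

Emit:
drive_tool(
  increments="-1.3 1 12 0 0 0; -1.3 1 18 0 0 0; -1.3 1 20 0 0 0; -1.3 1 21 0 0 0; -1.3 1 22 0 0 0; -1.3 1 23 0 0 0; -1.3 1 24 0 0 0; -1.3 1 24 0 0 0",
)

```text
clock: 3.9
tcp_pos: [0.5359, 0.2361, 0.1472]
tcp_rot: [2.996, -0.268, 0.752]
force: [-0.6, 0.0, 1.2]
grip_width: 0.0003
```

Run:
```python
from h import *
s=manip.get_state();print(s['clock'],s['force'],s['force']@pz,pk())
```

```text
3.9 [-0.58773477  0.00552115  1.20844054] 1.3390126119026942 [  0.2   0.3 119. ]
```

Near contact. Continue 0.5–1 mm at a time.

Emit:
drive_tool(
  increments="0 0 0.7 0 0 0; 0 0 1.4 0 0 0; 0 0 2 0 0 0; 0 0 2 0 0 0",
)

```text
clock: 4.3
tcp_pos: [0.5369, 0.236, 0.1456]
tcp_rot: [2.996, -0.268, 0.753]
force: [-3.9, 0.9, 3.8]
grip_width: -0.0001
```

Run:
```python
from h import *
s=manip.get_state();print(s['clock'],s['force'],s['force']@pz,pk())
```

```text
4.3 [-3.90148781  0.93188913  3.79732504] 5.233002431607061 [  0.3   0.4 117.1]
```

Emit:
drive_tool(
  increments="0 0 0.5 0 0 0; 0 0 1 0 0 0; 0 0 1.5 0 0 0; 0 0 1.5 0 0 0",
)

```text
clock: 4.7
tcp_pos: [0.5376, 0.2358, 0.1442]
tcp_rot: [2.996, -0.268, 0.753]
force: [-3.4, 0.2, 3.6]
grip_width: -0.0003
```

Emit:
drive_tool(
  increments="0 0 0.5 0 0 0; 0 0 1 0 0 0; 0 0 1 0 0 0",
)

```text
clock: 5.0
tcp_pos: [0.538, 0.2357, 0.1435]
tcp_rot: [2.996, -0.268, 0.753]
force: [-6.9, 0.0, 5.6]
grip_width: 0.0003
```

Run:
```python
from h import *
s=manip.get_state();print(s['clock'],s['force'],s['force']@pz,pk())
```

```text
5.0 [-6.91884808  0.01535969  5.55826902] 8.105803757973925 [  0.4   0.4 114.7]
```

```bash
cat > lit.py <<'E'
from h import *
def lit(c):
    h=cv2.cvtColor(c['pixels'],cv2.COLOR_RGB2HSV).astype(int); m=((h[...,0]>50)&(h[...,0]<72)&(h[...,1]>150)&(h[...,2]>150)).astype(np.uint8)
    w=m*1.0; M=cv2.moments(m,True); return np.array([M['m10'],M['m01']])/M['m00'],M['m00']
E
python3 - <<'E'
from lit import *
a0=dict(np.load('pics/s0.npz'));b0=dict(np.load('pics/t0.npz'));a=cap('side','s2');b=cap('top','t2')
a1=dict(np.load('pics/s1.npz'));b1=dict(np.load('pics/t1.npz'))
for c in(a0,a1,a,b0,b1,b):print(lit(c))
s=manip.get_state();print(s['clock'],s['force'],s['force']@pz,s['force']@px,pk())
# pixel diff of lower base region between before/after
for u,v,(x0,y0,x1,y1) in((a1,a,(185,240,280,295)),(b1,b,(205,155,250,195))):
    d=[x['pixels'][y0:y1,x0:x1].mean(2).astype(np.float32) for x in(u,v)]; print(cv2.phaseCorrelate(*d,cv2.createHanningWindow(d[0].shape[::-1],cv2.CV_32F)))
E
```

```text
(array([199.86585366, 245.59756098]), 82.0)
(array([199.86585366, 245.59756098]), 82.0)
(array([199.86585366, 245.59756098]), 82.0)
(array([226.29813665, 166.13664596]), 161.0)
(array([226.3625, 166.125 ]), 160.0)
(array([226.28834356, 166.12269939]), 163.0)
5.1 [-6.5758586  -0.68820478  5.82815114] 8.127124884390172 -2.870619483673524 [  0.3   0.4 114.7]
((-0.3573747285037854, 0.06974772030449827), 0.8843105610873964)
((0.6041662411409483, -0.0566498734129226), 0.9662699333826701)
```

Emit:
drive_tool(
  increments="-0.3 0 0.6 0 0 0; -0.6 0 1.2 0 0 0; -0.6 0 1.2 0 0 0",
)

```text
clock: 5.4
tcp_pos: [0.5381, 0.2359, 0.1435]
tcp_rot: [2.996, -0.268, 0.755]
force: [-13.7, -0.3, 12.4]
grip_width: 0.0001
```

Run:
```python
from h import *
s=manip.get_state();print(s['clock'],s['force'],s['force']@pz,s['force']@px,pk())
```

```text
5.4 [-13.66747091  -0.25175094  12.3892859 ] 17.23324075438705 -6.021158182670245 [  0.4   0.6 114.7]
```

Emit:
drive_tool(
  increments="0 0 -10 0 0 0; 0 0 -40 0 0 0; 0 0 -45 0 0 0; 0 0 -45 0 0 0; 0 0 -45 0 0 0",
  claw=1,
)

```text
clock: 5.9
tcp_pos: [0.5169, 0.2392, 0.1823]
tcp_rot: [2.996, -0.268, 0.754]
force: [0.9, 0.0, 0.2]
grip_width: -0.0002
```

Emit:
drive_tool(
  increments="0 0 0 0 0 0; 0 0 0 0 0 0; 0 0 0 0 0 0; 0 0 0 0 0 0; 0 0 0 0 0 0; 0 0 0 0 0 0; 0 0 0 0 0 0; 0 0 0 0 0 0",
  claw=-1,
)

```text
clock: 6.7
tcp_pos: [0.5169, 0.2393, 0.1823]
tcp_rot: [2.996, -0.268, 0.754]
force: [-0.2, -0.2, 0.1]
grip_width: 0.0855
```

Run:
```python
from lit import *
a=cap('side','s3');b=cap('top','t3')
for c in(a,b):print(lit(c))
s=manip.get_state();print(s['clock'],s['force'],s['grip_width'],pk(),inc(S+.062*pz,Rt))
# label retriangulate
h=[]
for c,(x0,y0,x1,y1) in((a,(230,205,255,230)),(b,(205,195,220,213))):
    im=c['pixels'][y0:y1,x0:x1]; v=cv2.cvtColor(im,cv2.COLOR_RGB2HSV).astype(int); m=((v[...,1]<60)&(v[...,2]>80)).astype(np.uint8)
    n,lab,st,ce=cv2.connectedComponentsWithStats(m); k=1+st[1:,4].argmax(); h.append(ce[k]+[x0,y0]); print(st[k],h[-1])
d=tri(a,h[0],b,h[1])[0]-S;print(d@px,d@ey,d@pz)
A=a['pixels'][150:270,180:300,::-1];B=b['pixels'][150:250,170:270,::-1]
cv2.imwrite('pics/c3.png',np.hstack([cv2.resize(x,(400,400),interpolation=cv2.INTER_CUBIC) for x in(A,B)]))
```

```text
(array([199.86585366, 245.59756098]), 82.0)
(array([226.2484472 , 166.11801242]), 161.0)
6.8 [-0.34356157 -0.86923744 -0.05689049] 0.08530824553365819 [-3.000e-01  1.000e-01  1.591e+02] ([-0.1, 0.3, 97.1], [-0.15, -0.24, -0.05])
[  6   1  15  19 128] [242.5390625 216.109375 ]
[ 4  5  6  9 52] [211.51923077 203.84615385]
0.002277216441412022 0.0011491841100148815 0.11958872935645883
```

View pics/c3.png

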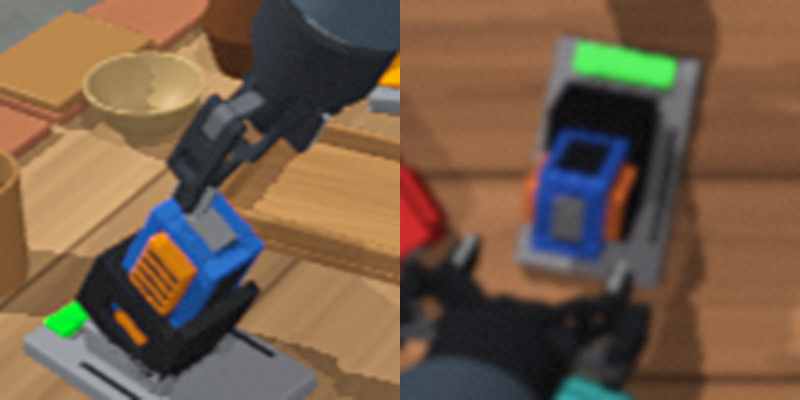

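Emit:
drive_tool(
  increments="0 0 20 0 0 0; 0 0 40 0 0 0; 0 0 60 0 0 0; 0 0 75 -0.1 -0.2 0; 0 0 85 -0.1 -0.2 0; 0 0 95 -0.1 -0.2 0; 0 0 97 -0.1 -0.2 0; 0 0 97 -0.1 -0.2 0; 0 0 97 -0.1 -0.2 0",
)

```text
clock: 7.7
tcp_pos: [0.5622, 0.2317, 0.0975]
tcp_rot: [2.996, -0.268, 0.749]
force: [-0.1, 0.1, 0.4]
grip_width: 0.0855
```

Run:
```python
from lit import *
a=cap('side','s4');b=cap('top','t4')
for c in(a,b):print(lit(c))
s=manip.get_state();print(s['clock'],s['force'],s['grip_width'],pk(),inc(S+.062*pz,Rt))
A=a['pixels'][165:285,180:300,::-1];B=b['pixels'][150:230,180:260,::-1]
cv2.imwrite('pics/c4.png',np.hstack([cv2.resize(x,(400,400),interpolation=cv2.INTER_CUBIC) for x in(A,B)]))
```

```text
(array([199.86585366, 245.59756098]), 82.0)
(array([226.39622642, 166.14465409]), 159.0)
7.8 [-0.07945586 -0.63129431 -0.32431909] 0.08551372367884438 [ 0.5  0.8 62.7] ([-0.5, 0.8, 0.7], [-0.11, -0.08, -0.06])
```

View pics/c4.png

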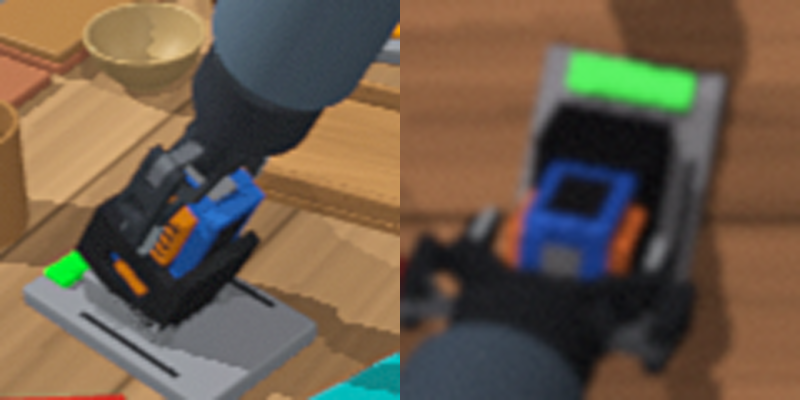

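Emit:
drive_tool(
  increments="0 0 0 0 0 0; 0 0 0 0 0 0; 0 0 0 0 0 0; 0 0 0 0 0 0; 0 0 0 0 0 0; 0 0 0 0 0 0",
  claw=-0.47,
)

```text
clock: 8.4
tcp_pos: [0.5622, 0.2321, 0.0983]
tcp_rot: [2.997, -0.268, 0.751]
force: [-5.6, -0.0, 5.9]
grip_width: 0.0631
```

Run:
```python
from h import *
F=[]
for i in range(1):
    s=manip.get_state();print(s['clock'],s['force'],[round(float(s['force']@v),2) for v in(px,ey,pz)],s['ft_torque'],s['grip_width'],pk())
```

```text
8.4 [-5.55196419 -0.04518322  5.85840001] [-2.07, -1.03, 7.73] [-0.10316883  2.0708757  -0.28721108] 0.0630556350885688 [ 0.8  1.1 63.3]
```

Emit:
drive_tool(
  increments="0 0 -0.8 0 0 0; 0 0 -1.5 0 0 0; 0 0 -1.8 0 0 0; 0 0 -1.8 0 0 0; 0 0 -1.8 0 0 0",
  claw=-0.33,
)

```text
clock: 8.9
tcp_pos: [0.5614, 0.2317, 0.0992]
tcp_rot: [2.996, -0.269, 0.75]
force: [5.3, -1.7, -4.9]
grip_width: 0.0565
```

Run:
```python
from h import *
s=manip.get_state();print(s['clock'],s['force'],[round(float(s['force']@v),2) for v in(px,ey,pz)],s['ft_torque'],s['grip_width'],pk())
```

```text
8.9 [ 5.33001272 -1.683543   -4.85513582] [2.62, -0.71, -6.89] [-0.11249184  0.42614022 -0.21443997] 0.05651773722647653 [ 0.6  0.6 64.5]
```

Emit:
drive_tool(
  increments="0 0 0.8 0 0 0; 0 0 0.8 0 0 0; 0 0 0.5 0 0 0; 0 0 0.5 0 0 0; 0 0 0.2 0 0 0; 0 0 0.2 0 0 0",
  claw=-0.1,
)

```text
clock: 9.5
tcp_pos: [0.5617, 0.2318, 0.1005]
tcp_rot: [2.996, -0.269, 0.753]
force: [-5.8, -1.2, 7.7]
grip_width: 0.0474
```

Run:
```python
from h import *
s=manip.get_state();print(s['clock'],s['force'],[round(float(s['force']@v),2) for v in(px,ey,pz)],s['ft_torque'],s['grip_width'],pk())
```

```text
9.5 [-5.8399478  -1.20235016  7.74681569] [-1.25, -2.22, 9.44] [-0.73891178  1.68709589 -0.62299831] 0.047417516642176166 [ 1.4  0.8 65.5]
```

Run:
```python
from lit import *
a=cap('side','s5');b=cap('top','t5')
for c in(a,b):print(lit(c))
s=manip.get_state();print(s['clock'],s['force'],s['grip_width'],pk())
A=a['pixels'][185:265,190:270,::-1];B=b['pixels'][170:220,190:240,::-1]
cv2.imwrite('pics/c5.png',np.hstack([cv2.resize(x,(400,400),interpolation=cv2.INTER_CUBIC) for x in(A,B)]))
```

```text
(array([199.8313253 , 245.56626506]), 83.0)
(array([226.375  , 166.08125]), 160.0)
9.6 [-5.31473067 -1.47620181  7.34729894] 0.04770646571187839 [ 1.4  0.7 65.5]
```

View pics/c5.png

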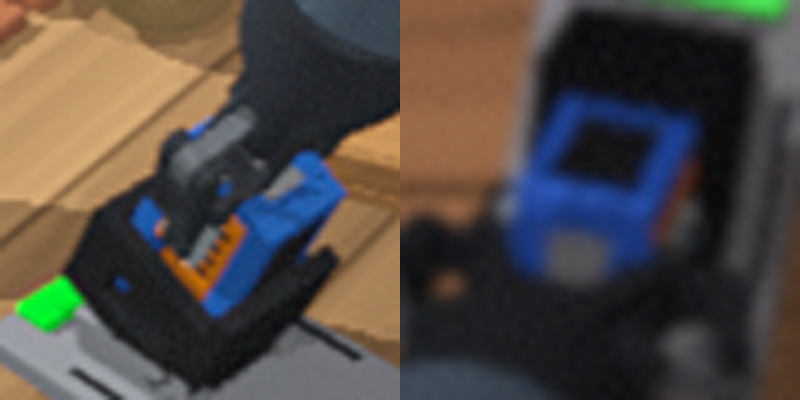

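Emit:
drive_tool(
  increments="0 0 -0.5 0 0 0; 0 0 -1 0 0 0; 0 0 -1 0 0 0; 0 0 -1 0 0 0",
  claw=1,
)

```text
clock: 10.0
tcp_pos: [0.5612, 0.2318, 0.101]
tcp_rot: [2.996, -0.269, 0.752]
force: [2.6, -1.6, -2.7]
grip_width: 0.046
```

Run:
```python
from h import *
s=manip.get_state();print(s['clock'],s['force'],[round(float(s['force']@v),2) for v in(px,ey,pz)],s['ft_torque'],s['grip_width'],pk())
```

```text
10.0 [ 2.56292402 -1.57072032 -2.67384194] [1.22, -1.09, -3.68] [ 0.0192808   1.21739527 -0.1769984 ] 0.04604145665638337 [ 1.2  0.6 66.2]
```

Emit:
drive_tool(
  increments="0 0 -1 0 0 0; 0 0 -2 0 0 0; 0 0 -3 0 0 0; 0 0 -4 0 0 0; 0 0 -4 0 0 0",
)

```text
clock: 10.5
tcp_pos: [0.5594, 0.2319, 0.1043]
tcp_rot: [2.995, -0.269, 0.751]
force: [3.5, -0.8, -4.7]
grip_width: 0.0455
```

Run:
```python
from lit import *
a=cap('side','s6');b=cap('top','t6')
for c in(a,b):print(lit(c))
s=manip.get_state();print(s['clock'],s['force'],[round(float(s['force']@v),2) for v in(px,ey,pz)],s['ft_torque'],s['grip_width'],pk(),inc(S+.1*pz,Rt)[1])
```

```text
(array([199.86585366, 245.59756098]), 82.0)
(array([226.31055901, 166.04968944]), 161.0)
10.6 [ 5.19586759 -1.54949968 -6.43913355] [1.73, -0.6, -8.21] [ 0.00263808  0.51516983 -0.164283  ] 0.04611120914836955 [ 1.1  0.4 69.9] [-0.07, -0.15, -0.08]
```

Emit:
drive_tool(
  increments="0 0 -2 0 0 0; 0 0 -4 0 0 0; 0 0 -6 0 0 0; 0 0 -8 0 0 0; 0 0 -10 0 0 0; 0 0 -12 0 0 0; 0 0 -14 0 0 0; 0 0 -16 0 0 0",
)

```text
clock: 11.4
tcp_pos: [0.552, 0.2332, 0.1183]
tcp_rot: [2.995, -0.269, 0.751]
force: [5.3, -0.5, -6.0]
grip_width: 0.0457
```

Run:
```python
from lit import *
a=cap('side','s7');b=cap('top','t7')
for c in(a,b):print(lit(c))
s=manip.get_state();print(s['clock'],s['force'],[round(float(s['force']@v),2) for v in(px,ey,pz)],s['ft_torque'],s['grip_width'],pk(),inc(S+.1*pz,Rt)[1])
A=a['pixels'][165:265,180:280,::-1];B=b['pixels'][160:240,180:260,::-1]
cv2.imwrite('pics/c7.png',np.hstack([cv2.resize(x,(400,400),interpolation=cv2.INTER_CUBIC) for x in(A,B)]))
```

```text
(array([199.86585366, 245.59756098]), 82.0)
(array([226.31055901, 166.04968944]), 161.0)
11.5 [ 2.96341701 -1.09546813 -2.63546805] [1.51, -0.55, -3.79] [-0.11599712  0.7895501  -0.2448257 ] 0.045872103551942024 [ 1.2  0.4 86. ] [-0.06, -0.16, -0.08]
```

View pics/c7.png

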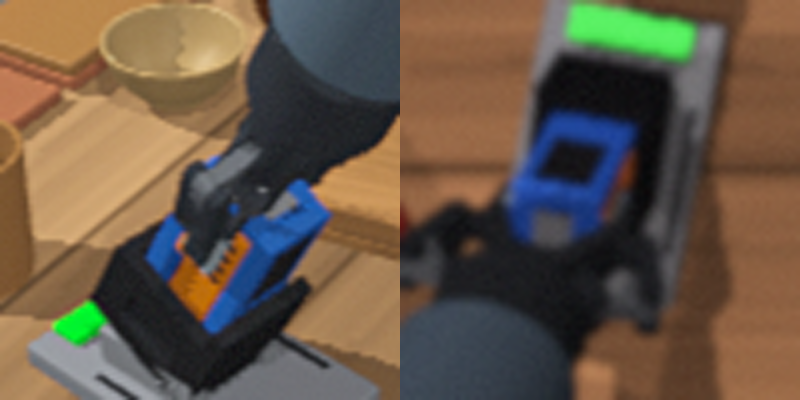

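The pack is sliding out with the gripper and the charger's light bar hasn't moved. I'll keep drawing it along the slope.

Emit:
drive_tool(
  increments="0 0 -4 0 0 0; 0 0 -8 0 0 0; 0 0 -13 0 0 0; 0 0 -18 0 0 0; 0 0 -24 0 0 0; 0 0 -30 0 0 0; 0 0 -36 0 0 0; 0 0 -42 0 0 0; 0 0 -48 0 0 0; 0 0 -56 0 0 0; 0 0 -64 0 0 0; 0 0 -72 0 0 0",
)

```text
clock: 12.7
tcp_pos: [0.5178, 0.2391, 0.1821]
tcp_rot: [2.995, -0.269, 0.75]
force: [0.1, -0.5, -5.5]
grip_width: 0.0457
```

Run:
```python
from lit import *
a=cap('side','s8');b=cap('top','t8')
for c in(a,b):print(lit(c))
s=manip.get_state();print(s['clock'],s['force'],s['ft_torque'],s['grip_width'],pk(),s['qpos'].round(2))
# tray corners: hull of tray in initial top view, by wood rim edges
b0=dict(np.load('pics/t0.npz'))
A=cv2.resize(b0['pixels'][150:235,262:337,::-1],(530,600),interpolation=cv2.INTER_CUBIC)
cv2.imwrite('pics/tray.png',A)
```

```text
(array([199.86585366, 245.59756098]), 82.0)
(array([226.375  , 166.08125]), 160.0)
12.8 [-0.42708597  0.04677309 -5.90621891] [0.57307482 2.29881699 0.01832507] 0.04629749611282653 [  1.4   1.1 159.3] [ 0.94  0.09 -0.54  0.63 -0.81  0.04]
```

View pics/tray.png

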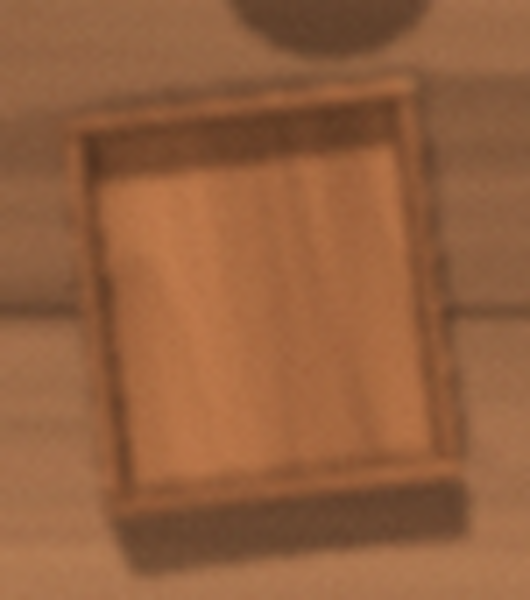

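```bash
cat >> h.py <<'E'
Rup=np.c_[ex,-ey,-ez]
T=np.array([0,0,0.])
E
python3 - <<'E'
from h import *
b=dict(np.load('pics/t0.npz'))
q=np.array([[70,130],[418,82],[463,468],[113,512]])/[530/75,600/85]+[261.5,149.5]
W=np.array([onplane(b,p,.028) for p in q]);print('tray',W.round(3),W.mean(0),np.linalg.norm(W-np.roll(W,1,0),axis=1))
c=W.mean(0)
s=manip.get_state();R0=Ro.from_rotvec(s['tcp_rot']).as_matrix();print('up60',(R0.T@[0,0,60]).round(1))
print(inc(np.array([c[0],c[1],.23]),Rup))
E
```

```text
tray [[ 0.644  0.078  0.028]
 [ 0.665 -0.068  0.028]
 [ 0.502 -0.086  0.028]
 [ 0.483  0.06   0.028]] [ 0.5735628  -0.00415524  0.028     ] [0.16147038 0.1479793  0.16316738 0.14732036]
up60 [ 28.4  -0.2 -52.9]
([108.4, 230.3, 4.2], [-0.21, -28.21, -0.04])
```

Emit:
drive_tool(
  increments="10 0 -20 0 0 0; 22 0 -42 0 0 0; 28 15 -52 0 -3 0; 38 45 -48 0 -8 0; 50 75 -40 0 -13 0; 62 105 -32 0 -18 0; 74 135 -24 0 -22 0; 86 165 -16 0 -26 0; 98 195 -8 0 -28 0; 107 220 0 -0.2 -28.2 0; 108 230 4 -0.2 -28.2 0; 108 230 4 -0.2 -28.2 0",
)

```text
clock: 14.0
tcp_pos: [0.573, -0.0051, 0.2289]
tcp_rot: [3.128, -0.284, -0.002]
force: [-0.3, 0.1, -6.0]
grip_width: 0.0457
```

Run:
```python
from h import *
a=cap('side','s9');b=cap('top','t9')
s=manip.get_state();print(s['clock'],s['tcp_pos'],s['force'],s['ft_torque'],s['grip_width'],s['qpos'].round(2))
print(inc(np.array([.572,-.005,.1]),Rup))
A=a['pixels'][90:240,215:365,::-1];B=b['pixels'][140:240,250:350,::-1]
cv2.imwrite('pics/c9.png',np.hstack([cv2.resize(x,(400,400),interpolation=cv2.INTER_CUBIC) for x in(A,B)]))
for d in (.06,.066,.072): print(proj(a,s['tcp_pos']-[0,0,d])-[215,90])
```

```text
14.1 [ 0.57297109 -0.00338833  0.22980792] [ 0.15083994 -0.64881547 -5.47241527] [0.05622539 0.03199074 0.0079158 ] 0.04583998402885936 [ 0.27  0.3   0.17 -0.   -1.44  1.13]
([-0.7, 1.8, 129.8], [-0.02, 0.0, -0.05])
[70.38261346 65.67236263]
[70.30874765 67.85233546]
[70.23530392 70.01985184]
```

View pics/c9.png

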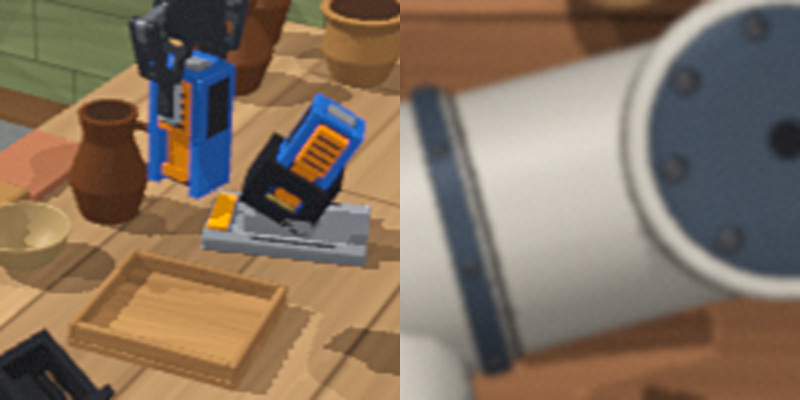

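Emit:
drive_tool(
  increments="-0.7 1.8 20 0 0 0; -0.7 1.8 45 0 0 0; -0.7 1.8 70 0 0 0; -0.7 1.8 95 0 0 0; -0.7 1.8 115 0 0 0; -0.7 1.8 128 0 0 0; -0.7 1.8 136 0 0 0; -0.7 1.8 140 0 0 0; -0.7 1.8 142 0 0 0; -0.7 1.8 142 0 0 0",
)

```text
clock: 15.1
tcp_pos: [0.5723, -0.0047, 0.0884]
tcp_rot: [-3.128, 0.28, -0.002]
force: [-0.3, 0.0, -5.4]
grip_width: 0.0457
```

Run:
```python
from h import *
a=cap('side','s10')
s=manip.get_state();print(s['clock'],s['tcp_pos'],s['force'],s['ft_torque'],s['grip_width'])
# blue/orange lowest point of the pack in side view vs prediction of near bottom corners
im=a['pixels']; h=cv2.cvtColor(im,cv2.COLOR_RGB2HSV).astype(int)
m=((h[...,0]>100)&(h[...,0]<125)&(h[...,1]>150)&(h[...,2]>60)).astype(np.uint8); m[:, :270]=0; m[:120]=0; m[:,315:]=0
ys,xs=np.nonzero(m); k=ys>=ys.max()-1; print('lowest blue',xs[k].mean(),ys.max())
for d in(.062,.066,.070):
    print(d,[proj(a,s['tcp_pos']-[0,0,d]+u*.03*ex+v*.0235*ey).round(1).tolist() for u,v in((-1,1),(1,1),(-1,-1))])
A=a['pixels'][110:260,215:365,::-1]; cv2.imwrite('pics/c10.png',cv2.resize(A,(600,600),interpolation=cv2.INTER_CUBIC))
```

```text
15.15 [ 0.57243322 -0.0047519   0.08853349] [-0.60611609  0.34436713 -4.87173837] [0.04776878 0.00063935 0.00939137] 0.045574645583073524
lowest blue 287.0 212
0.062 [[287.4, 212.7], [269.5, 203.8], [298.9, 204.9]]
0.066 [[287.4, 214.0], [269.5, 205.0], [298.8, 206.2]]
0.07 [[287.3, 215.3], [269.5, 206.3], [298.7, 207.5]]
```

Emit:
drive_tool(
  increments="0 0 2 0 0 0; 0 0 4 0 0 0; 0 0 6 0 0 0; 0 0 8 0 0 0; 0 0 9.5 0 0 0; 0 0 11 0 0 0; 0 0 12 0 0 0; 0 0 13 0 0 0; 0 0 13 0 0 0",
)

```text
clock: 16.05
tcp_pos: [0.5724, -0.0048, 0.0754]
tcp_rot: [-3.129, 0.28, -0.002]
force: [-0.4, -0.6, -5.6]
grip_width: 0.0452
```

Emit:
drive_tool(
  increments="0 0 0.7 0 0 0; 0 0 1.4 0 0 0; 0 0 1.4 0 0 0",
)

```text
clock: 16.35
tcp_pos: [0.5726, -0.0048, 0.0748]
tcp_rot: [-3.129, 0.28, -0.003]
force: [-2.5, 0.5, 0.8]
grip_width: 0.0455
```

Emit:
drive_tool(
  increments="0 0 0.5 0 0 0; 0 0 1 0 0 0; 0 0 1.5 0 0 0; 0 0 1.5 0 0 0",
  claw=-0.25,
)

```text
clock: 16.75
tcp_pos: [0.5724, -0.0048, 0.0729]
tcp_rot: [-3.129, 0.28, -0.002]
force: [-0.1, 0.3, -6.1]
grip_width: 0.0537
```

Emit:
drive_tool(
  increments="0 0 0.5 0 0 0; 0 0 1 0 0 0; 0 0 1 0 0 0; 0 0 1 0 0 0",
  claw=-0.4,
)

```text
clock: 17.15
tcp_pos: [0.5724, -0.0048, 0.0718]
tcp_rot: [-3.129, 0.28, -0.002]
force: [0.0, 0.5, -6.0]
grip_width: 0.0601
```

Run:
```python
from h import *
s=manip.get_state();print(s['clock'],s['tcp_pos'],s['force'],s['ft_torque'],s['grip_width'])
```

```text
17.15 [ 0.5723757  -0.00480843  0.071828  ] [ 0.04686379  0.49766174 -6.02236976] [-0.00856597  0.02648843 -0.04207959] 0.0601467117949258
```

Emit:
drive_tool(
  increments="0 0 0.6 0 0 0; 0 0 1.2 0 0 0; 0 0 1.8 0 0 0; 0 0 1.8 0 0 0",
)

```text
clock: 17.55
tcp_pos: [0.5727, -0.0049, 0.0712]
tcp_rot: [-3.129, 0.279, -0.004]
force: [-4.2, 0.9, 5.5]
grip_width: 0.0597
```

Run:
```python
from h import *
s=manip.get_state();print(s['clock'],s['tcp_pos'],s['force'],s['ft_torque'],s['grip_width'])
```

```text
17.55 [ 0.57268746 -0.00491417  0.07120074] [-4.15144623  0.92928096  5.47914938] [ 0.23321903  1.43098609 -0.02868953] 0.05970525897590379
```

Emit:
drive_tool(
  increments="0 0 0 0 0 0; 0 0 0.3 0 0 0; 0 0 0.3 0 0 0; 0 0 0.3 0 0 0",
  claw=-0.6,
)

```text
clock: 17.95
tcp_pos: [0.573, -0.0049, 0.071]
tcp_rot: [-3.129, 0.279, -0.005]
force: [-0.5, -0.5, -0.1]
grip_width: 0.0681
```

Emit:
drive_tool(
  increments="0 0 0 0 0 0; 0 0 0 0 0 0; 0 0 0 0 0 0; 0 0 0 0 0 0; 0 0 0 0 0 0",
  claw=-1,
)

```text
clock: 18.45
tcp_pos: [0.573, -0.0049, 0.071]
tcp_rot: [-3.129, 0.279, -0.005]
force: [0.1, -0.3, -0.0]
grip_width: 0.0853
```

Run:
```python
from h import *
a=cap('side','s11')
s=manip.get_state();print(s['clock'],s['tcp_pos'],s['force'],s['ft_torque'],s['grip_width'])
A=a['pixels'][110:260,215:365,::-1]; cv2.imwrite('pics/c11.png',cv2.resize(A,(600,600),interpolation=cv2.INTER_CUBIC))
```

```text
18.5 [ 0.57306447 -0.00489411  0.07101141] [ 0.13319894  0.01727041 -0.12708661] [-0.0057674   0.00023233 -0.00314761] 0.08520480439896246
```

View pics/c11.png

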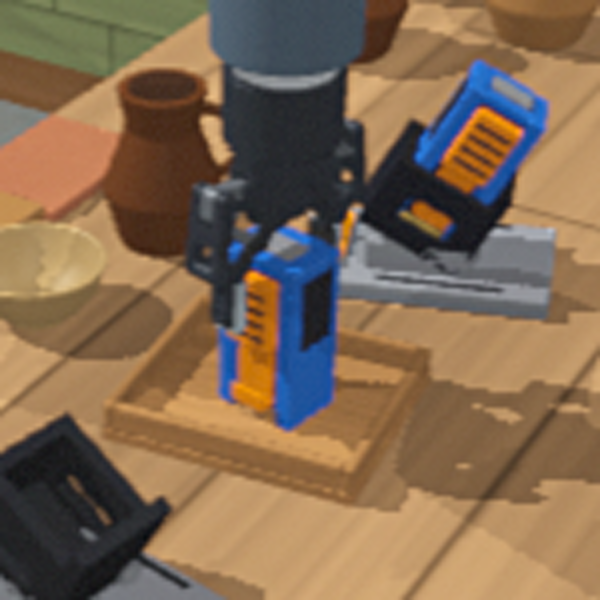

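Picture 11: the pack stands upright on the tray floor (crop 278,340), with the tabs sprung out and the fingers open and clear of it. I'll retreat straight up.

Emit:
drive_tool(
  increments="0 0 -10 0 0 0; 0 0 -25 0 0 0; 0 0 -45 0 0 0; 0 0 -70 0 0 0; 0 0 -100 0 0 0; 0 0 -130 0 0 0; 0 0 -150 0 0 0; 0 0 -150 0 0 0; 0 0 -150 0 0 0",
)

```text
clock: 19.4
tcp_pos: [0.5726, -0.0048, 0.2218]
tcp_rot: [-3.128, 0.279, -0.007]
force: [-0.0, 0.3, 0.6]
grip_width: 0.0855
```

Run:
```python
from lit import *
a=cap('side','s12');b=cap('top','t12')
for c in(a,b):print(lit(c))
s=manip.get_state();print(s['clock'],s['tcp_pos'],s['force'],s['grip_width'])
a0=dict(np.load('pics/s0.npz'))
for n,(x0,y0,x1,y1) in dict(mug=(140,190,190,242),bowl=(203,163,243,193),amber=(288,120,356,190),greenbase=(185,235,240,295)).items():
    print(n,np.abs(a['pixels'][y0:y1,x0:x1].astype(int)-a0['pixels'][y0:y1,x0:x1]).mean().round(2))
cv2.imwrite('pics/f.png',cv2.resize(a['pixels'][:,:,::-1],(800,600),interpolation=cv2.INTER_CUBIC))
```

```text
(array([199.86585366, 245.59756098]), 82.0)
(array([225.92948718, 165.87179487]), 156.0)
19.5 [ 0.5720121  -0.00491865  0.2202641 ] [ 0.09557494 -0.03892512 -0.59034589] 0.08544620879807655
mug 3.73
bowl 8.76
amber 9.58
greenbase 7.29
```

View pics/f.png

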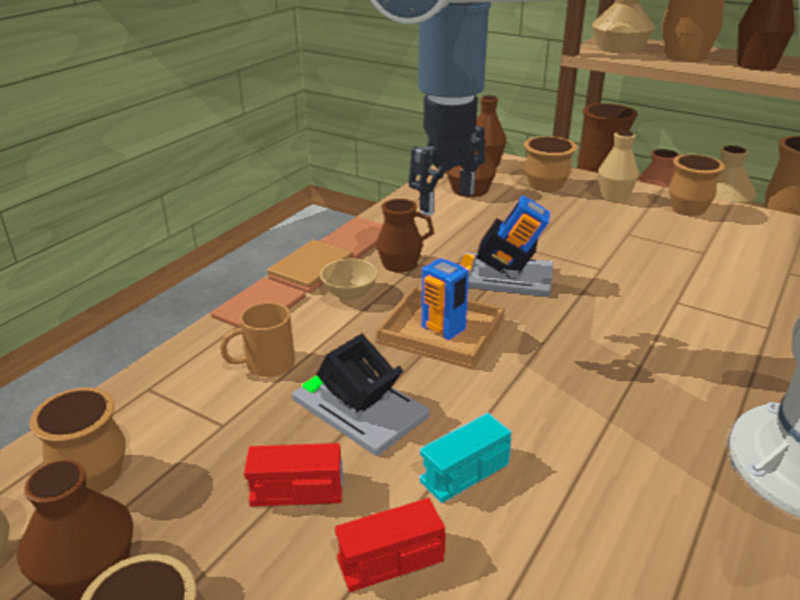

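Picture 12 shows the pack upright in the tray at (443,300), the green charger where it started, and the gripper clear of everything.

```bash
python3 -c "
from bench import manip; print(manip.sign_off())"
```

```text
the job is handed in; nothing more can be done
None
```

The battery from the green-lit charger now stands upright on the floor of the wooden tray, and the job is handed in at about 19.5 s of the 61 s allowed.

**What I did:**
- **Push home:** I pushed the pack about 4 mm along its slope with closed fingers until it stopped at 17 N.
- **Squeeze and draw out:** I squeezed both tabs past where the hooks had held them, and the catch on the side I could see pulled in. I then drew the pack out along its slope.
- **Placing:** I turned the pack upright, lowered it until it touched the tray floor and opened the gripper slowly. It then backed straight up.

**Last checks:**
- **Pack:** The final picture shows it upright in the tray, and the gripper was clear with no meaningful force on it.
- **Green charger:** Its light bar was on exactly the same pixel in the side view from start to finish. The top view shifted by less than half a pixel, probably from shadow.
- **Other items:** The amber charger, its battery and the pots look unmoved by eye. A simple before-and-after brightness comparison did not come out at zero. I put this down to the arm's moving shadow but did not check it further.

**What didn't go quite to plan:**
- **Sideways push:** Pushing the pack home put about 6 N sideways on it, but the charger did not slide.
- **Early tug:** While closing on the tabs I briefly pulled up with about 7 N before they were fully pressed. The charger did not lift.
- **Release:** As the fingers opened they lifted the pack slightly off the tray floor, so I lowered it to contact again before letting go.

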